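Load a compression jig with spacers and clip its weight bar under two snap hooks

TASK

Load the compression jig: on the round black rubber sample lay, one on the other and centred, the two square spacer plates that together fill the 24 mm between the sample and the weight bar. Then take the weight bar by its grip block, hold it level along the jig with its end rings over the snap hooks, and press it straight down onto the stack, so that each ring pushes in the sprung gate of its hook and the gate snaps shut over it; let go. Leave the other two plates out of the jig and do not knock over the two small vials.

Things in the scene. Friction and masses are not known exactly. Their poses are not given: they have to be found in the camera images.
- jig: Compression jig, fixed to the worktop: aluminium base plate 230 x 70 x 12 mm, a rubber disc (diameter 48 mm, top at z = 18 mm) in its middle and a snap hook at each end. Origin: centre of its underside, on the worktop; x along its length, z up. Nothing on it is higher than 74 mm.
- pad_centre (a point): Centre of the top of the rubber sample, 18 mm above the worktop; axes as the jig's.
- hook_far (a point): Middle of the mouth of the snap hook at the jig's +x end (x = 81 mm, z = 66.5 mm). Hook: steel U open upward in the jig's x-z plane. Its nose, a 7 mm rod at x = 71.5 mm with top at z = 73.5 mm, must come up through the bar's ring; outer leg at x = 95.5 mm; bottom of the U at z = 41.5 mm. The gate closes the mouth between nose and outer leg.
- hook_near (a point): The same for the hook at the jig's -x end (at x = -81 mm; mirror image).
- gate_far (a joint): Sprung gate (17.5 x 8 x 3.5 mm) of the hook at the jig's +x end, pivoted on the outer leg at x = 93, z = 66.5 mm: 0 = shut (level), up to 1.35 rad pressed down into the U; a spring returns it. A ring rod pressed on it meets 2 to 5 N; about 19 mm below the pivot the rod is past the gate, which snaps shut above it (on the right stack the rod ends 20.5 mm below).
- gate_near (a joint): The same for the hook at the jig's -x end.
- weight_bar: Loose steel bar, 0.35 kg, 168 mm long: flat bar 94 x 22 x 8 mm; grip block on its middle 44 (x) x 20 (y) mm, 8 to 37 mm above the underside; at each end a flat ring of 6 mm rod, hole 29 mm, ring centres 63 mm from the middle, outermost rod line 81 mm, rods' centre 4 mm above the underside. Origin: centre of underside; x along it; ends alike. On the right stack its underside is at z = 42 mm.
- spacer_7: Steel spacer plate, 40 x 40 mm, 7 mm thick, lying flat on the worktop, mass about 0.09 kg. Origin: centre of the underside; z up.
- spacer_10: Steel spacer plate, 40 x 40 mm, 10 mm thick, lying flat, mass about 0.13 kg. Origin: centre of the underside; z up.
- spacer_14: Steel spacer plate, 40 x 40 mm, 14 mm thick, lying flat, mass about 0.18 kg. Origin: centre of the underside; z up.
- spacer_21: Steel spacer plate, 40 x 40 mm, 21 mm thick, lying flat, mass about 0.26 kg. Origin: centre of the underside; z up.
- vial_brown: Small screw-cap vial of brown glass, 25 mm in diameter, 60 mm high, standing between the four plates; leave it standing. Origin: centre of the underside.
- vial_clear: Small screw-cap vial of clear glass, 25 mm in diameter, 60 mm high, standing behind the plates; leave it standing. Origin: centre of the underside.
Not all that is in view belongs to the job. What is shaped like the spacer_10 but blue or brown is not meant. What is shaped like the spacer_14 but purple is not meant.

How it is judged:
On the way, in this order (a step that is already met when the one before it is completed fails the run):
1. the 10 mm and the 14 mm plate lie flat on one another, centred on the rubber sample (within 9 mm), in either order (horizontal distance between each of spacer_10, spacer_14 and pad_centre below 0.009 m and angle between each of spacer_10, spacer_14's own z axis and vertical below 0.06 rad and ((z of spacer_14 in the frame of pad_centre below 0.0025 m and z of spacer_10 in the frame of pad_centre below 0.0165 m) or (z of spacer_10 in the frame of pad_centre below 0.0025 m and z of spacer_14 in the frame of pad_centre below 0.0125 m))), for 0.2 s.
2. a gate is pressed well in by the bar (value of joint any of gate_far, gate_near above 0.5 rad and horizontal distance between weight_bar and jig below 0.03 m), for 0.02 s.
At the end, for the whole second after the job is handed in: 10 and 14 mm plates stacked within 11 mm of the sample's centre; bar at rest on them, level (0.04 rad), underside at 42 mm +-1.8, within 9 mm and 0.12 rad of the jig's centre and direction; both gates shut (< 0.12 rad) over its rings; 7 and 21 mm plates over 60 mm from the centre (horizontal distance between each of spacer_10, spacer_14 and pad_centre below 0.011 m and z of weight_bar in the frame of jig between 0.0402 and 0.0438 m and horizontal distance between weight_bar and jig below 0.009 m and angle between the x axis of weight_bar and the x axis of jig, either way round below 0.12 rad and angle between weight_bar's own z axis and vertical below 0.04 rad and value of joint each of gate_far, gate_near below 0.12 rad and horizontal distance between each of spacer_7, spacer_21 and pad_centre above 0.06 m and linear speed of weight_bar below 0.02 m/s); the robot touches nothing.
It fails at once if a vial is knocked over (angle between any of vial_brown, vial_clear's own z axis and vertical above 0.5 rad).
It also fails if it takes over 72 s, if anything falls off the work surface, if the arm or the gripper's body presses on something with over 40 N, if the wrist force passes 120 N, or if a joint passes its speed limit or range.

ROBOT

A 7-joint arm with a two-finger parallel gripper is mounted at the origin on a cart in front of the work surface, level with it; the furniture and walls round the work are solid. World frame = base frame: x ahead of the robot, y to its left, z up, the work surface at z = 0. Lengths are in m, angles in rad, forces in N, time in s.
With the tool pointing down it reaches from about 0.4 to 0.75 m from the base axis. Payload 19.5 kg.
Tool frame: the origin (TCP) lies midway between the tips of the shut fingers; the grasp point (between the pads) lies behind it (robot.grip_depth is the x of the grasp point in the tool frame, in m); x points along the fingers, y is the direction in which the jaws open and shut, and the axes are right-handed (so a half turn about x gives the same grasp; the last joint's range is limited). The gripper opens to 85 mm and grips with 20 to 120 N. Pads are 22 mm wide; open, the fingers measure 114 mm over their backs; the gripper's body (76 mm by 85 mm) begins 54 mm behind the grasp point. The pads swing forward as they close: fully open they stand 13 mm farther back than shut.
Start: joints at [-1.275, 0.707, -0.028, 1.485, 0.022, 0.951, -0.075], TCP at [0.191, 0.542, 0.231] pointing down, gripper open.
Joint ranges: [-2.71, 2.71], [-0.32, 2.16], [-1.57, 1.52], [0, 2.45], [-1.46, 4.6], [0, 2.02], [-2.83, 2.83]. Speed limits (rad/s): [1.89, 1.89, 2.57, 2.57, 3.01, 3.01, 3.01].

INTERFACE

Orientations are given as a unit quaternion [w, x, y, z].
In Python, from plant import robot gives the robot as it stands. Calls block until the motion is done:
- robot.reach(position, orientation): joint-space move of the TCP to a pose.
- robot.servo_line(position, frame=None, rate=0.15): straight line of the TCP; frame=None keeps the orientation; rate is the mean speed in m/s.
- robot.set_joints(angles): joint-space move.
- robot.gripper_to(opening, strength=None): finger opening in m; strength is the grip in N (None keeps the last); returns when the fingers have stopped.
- robot.sleep(seconds).
- robot.ik(position, orientation): joint angles nearest the present ones, or None.
- robot.get_image(name): name is "side" or "top" or "wrist"; returns a dict with "pixels" (480x640x3 uint8, blue, green, red), "z_map" (480x640 float32, m along the optical axis (not along the pixel's ray), 0 where there is no reading), "K" (3x3 intrinsics, pixels), "R" (3x3) and "t" (3): a world point X has camera coordinates R X + t. Camera axes: x right, y down, z forward; pixel columns grow to the right and rows downward; lengths in m; the calibration is good to about 2 mm. A picture is of the moment at which its call begins.
A pose or a line that the arm cannot do raises robot.PlanningError and nothing moves.
- robot.finish_job(): hands the job in, once; it reports no verdict.
Readings, each from a call of its own:
- robot.current_time(): time.
- robot.current_q(): joint angles.
- robot.current_joint_vel(): joint speeds.
- robot.current_joint_torque(): joint torques, N m.
- robot.current_ee_pos(): TCP position.
- robot.current_orientation(): TCP orientation.
- robot.current_wrist_force(): force on the tool from outside, world axes, zero at the start.
- robot.current_moment(): the same for the moment, N m.
- robot.current_grip_width(): finger opening in m.
Only numpy, scipy, OpenCV 4.12 (cv2) and the standard library are available. Lean on these libraries where they do the work, as an engineer would, in place of code of your own. Each camera call takes 0.05 s, during which the arm holds its last target.

## Working session

There is one attempt and no reset: what is moved stays moved. The work goes in short steps, each a Python script; the robot and the scene stay as the last script left them, time stands still between calls to the robot, and variables do not carry over. Pictures are saved under pics/ and viewed, and the job is handed in when it is done.

```bash
ls; mkdir -p pics; python3 - <<'E'
from plant import robot
import cv2,numpy as np,pickle
d={}
for n in("side","top","wrist"):
    i=robot.get_image(n); d[n]=i; cv2.imwrite(f"pics/{n}0.png",i["pixels"]); print(n,i["K"].tolist(),i["R"].round(3).tolist(),i["t"].round(3).tolist())
pickle.dump(d,open("im0.pkl","wb"))
print(robot.current_time(),robot.current_ee_pos(),robot.current_orientation(),robot.grip_depth)
E
```

```text
pics
side [[501.4179324494799, 0.0, 323.28436491014475], [0.0, 501.4179324494799, 234.47416433117436], [0.0, 0.0, 1.0]] [[0.938, -0.345, 0.011], [-0.217, -0.615, -0.758], [0.269, 0.709, -0.652]] [-0.559, 0.029, 0.971]
top [[543.0508675189225, 0.0, 320.4080298518929], [0.0, 543.0508675189225, 231.9545423647832], [0.0, 0.0, 1.0]] [[0.02, -1.0, 0.024], [-0.999, -0.021, -0.047], [0.047, -0.023, -0.999]] [-0.232, 0.514, 0.966]
wrist [[393.62318167582447, 0.0, 311.40063117821467], [0.0, 393.62318167582447, 230.88439784376095], [0.0, 0.0, 1.0]] [[0.332, 0.943, -0.0], [0.896, -0.315, 0.313], [0.295, -0.104, -0.95]] [-0.573, -0.04, 0.381]
0.15 [0.1904863  0.54234231 0.23095958] [ 0.69701345  0.11857316  0.69708117 -0.11912383] -0.0187
```

View pics/top0.png

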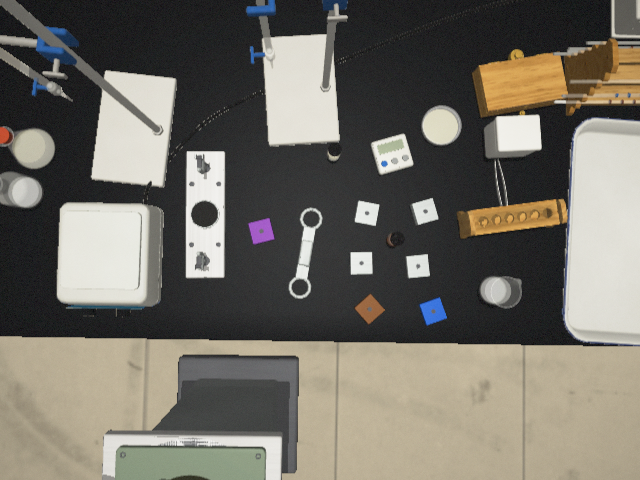

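View pics/side0.png

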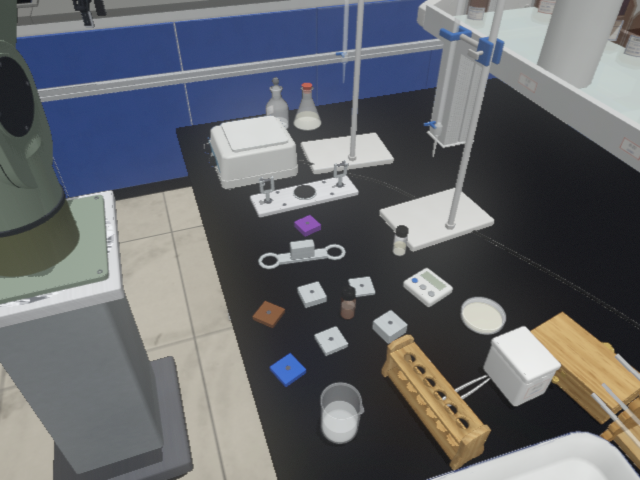

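View pics/wrist0.png

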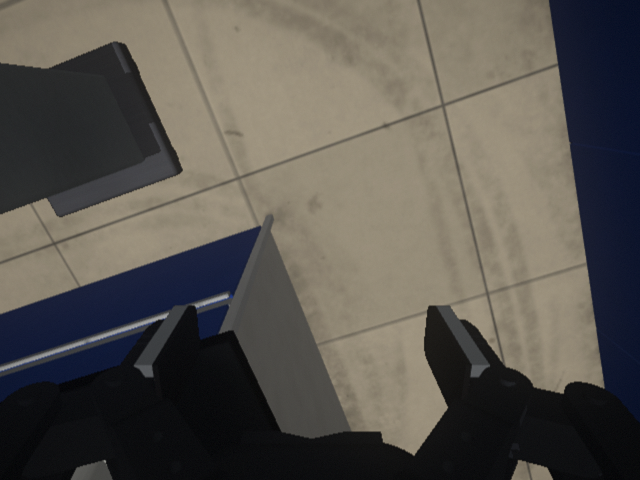

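The top view shows four grey plates at about (367,213), (425,211), (361,263) and (418,266). The decoys are purple (261,231), brown (370,309) and blue (433,311). The bar is at (305,253), the jig at (205,214), and the vials at (396,239) and (334,152). I'll tell the plates apart by the depth of their tops.

```bash
cat > h.py <<'E'
import cv2,numpy as np,pickle
def cloud(im):
    z=im["z_map"].astype(float);K=im["K"]
    v,u=np.mgrid[:480,:640]
    c=np.stack([(u-K[0,2])/K[0,0]*z,(v-K[1,2])/K[1,1]*z,z],-1)
    X=(c-im["t"])@im["R"]
    X[z==0]=np.nan
    return X
def proj(im,X):
    c=np.asarray(X)@im["R"].T+im["t"]; p=c@im["K"].T
    return p[...,:2]/p[...,2:]
def comp(im,u,v,tol=25,r=40,X=None):
    """connected colour region around seed -> mask"""
    m=np.zeros((482,642),np.uint8)
    p=cv2.medianBlur(im["pixels"],3).copy()
    cv2.floodFill(p,m,(u,v),(0,0,0),(tol,)*3,(tol,)*3,4|(255<<8)|cv2.FLOODFILL_FIXED_RANGE|cv2.FLOODFILL_MASK_ONLY)
    return m[1:-1,1:-1]>0
E
python3 - <<'E'
from h import *
d=pickle.load(open("im0.pkl","rb"));im=d["top"];X=cloud(im)
tab=X[300:330,200:300,2];print("table z",np.nanmedian(tab),np.nanmedian(X[230:280,440:450,2]),np.nanmedian(X[200:230,160:180,2]))
for n,(u,v) in dict(a=(362,208),b=(420,206),c=(356,258),d=(412,261),purple=(256,226),brown=(365,312),blue=(428,306)).items():
    m=comp(im,u,v,40); P=X[m]; h=np.nanmedian(P[:,2])
    c,s,ang=cv2.minAreaRect(np.argwhere(m)[:,::-1].astype(np.float32))
    print(n,m.sum(),"px",np.round(c,1),np.round(s,1),round(ang,1),"h",h.round(4),np.nanpercentile(P[:,2],[10,90]).round(4),"xy",np.nanmean(P[:,:2],0).round(4))
p=im["pixels"]
cv2.imwrite("pics/crop_pl.png",cv2.resize(p[190:290,335:455],None,fx=6,fy=6,interpolation=2))
cv2.imwrite("pics/crop_jig.png",cv2.resize(p[145:305,175:335],None,fx=3.7,fy=3.7,interpolation=2))
s=d["side"]["pixels"];cv2.imwrite("pics/crop_s.png",cv2.resize(s[150:390,240:440],None,fx=2.5,fy=2.5,interpolation=2))
E
```

```text
table z -0.00034389416184096345 -0.0005049103093084156 1.9935438119389273e-05
a 426 px [366.6 212.7] [20.9 21. ] 10.6 h 0.0067 [0.0045 0.0089] xy [ 0.556 -0.305]
b 427 px [424.9 210.9] [21.2 21. ] 74.1 h 0.0204 [0.0186 0.0227] xy [ 0.5605 -0.409 ]
c 443 px [361.  262.5] [21. 20.] 90.0 h 0.0134 [0.0112 0.0158] xy [ 0.465  -0.2957]
d 428 px [417.6 265.5] [21.1 21. ] 83.7 h 0.0096 [0.0072 0.0118] xy [ 0.4614 -0.3994]
purple 436 px [260.9 230.6] [21.1 21.3] 76.0 h 0.0135 [0.0117 0.0159] xy [ 0.5186 -0.1139]
brown 463 px [369.2 308.6] [21.7 21.5] 48.8 h 0.0094 [0.007  0.0117] xy [ 0.3821 -0.3124]
blue 428 px [432.9 310.7] [21.  21.2] 70.6 h 0.0095 [0.0071 0.0116] xy [ 0.3803 -0.4279]
```

View pics/crop_pl.png

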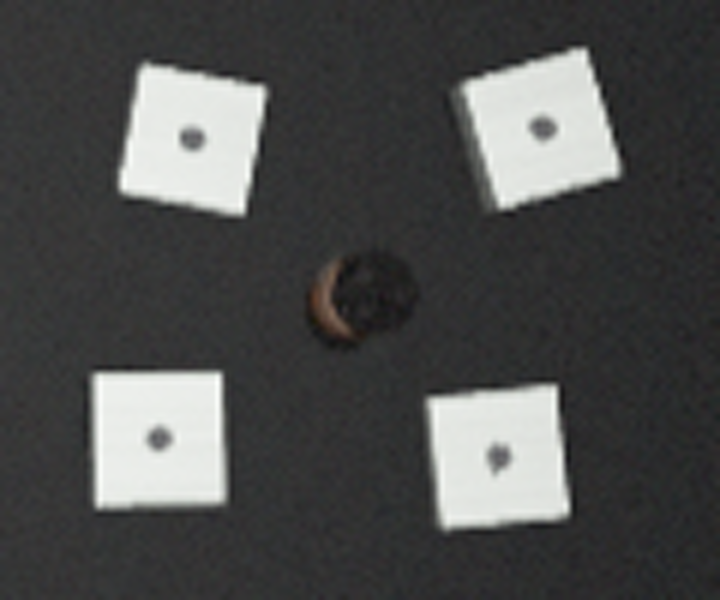

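View pics/crop_jig.png

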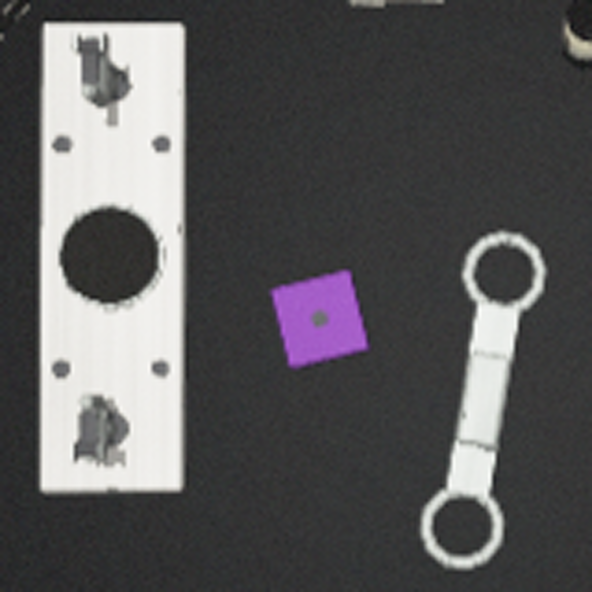

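View pics/crop_s.png

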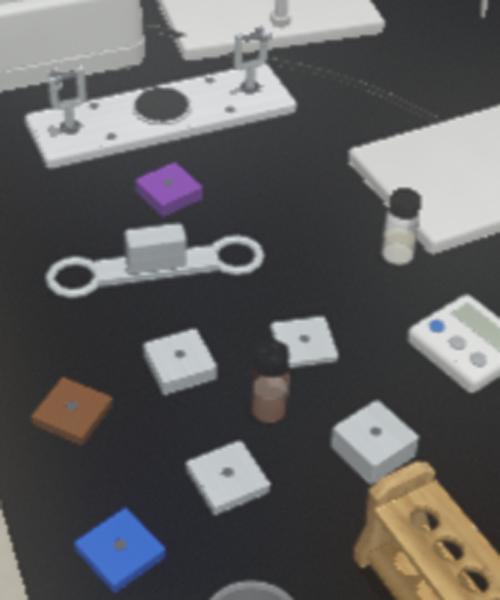

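Tops measured at 6.7, 20.4, 13.4 and 9.6 mm. So spacer_14 is at px (361,263) and spacer_10 at px (418,266). Plate a (367,213) is the 7 mm and b (425,211) the 21 mm. All four are grey steel, and the blue, brown and purple ones are excluded. In the side crop the relative thicknesses agree. Next I'll work out precise poses, vials and obstacles.

```bash
cat >> h.py <<'E'
def onplane(im,uv,z):
    K=im["K"];uv=np.atleast_2d(uv).astype(float)
    r=np.c_[(uv[:,0]-K[0,2])/K[0,0],(uv[:,1]-K[1,2])/K[1,1],np.ones(len(uv))]@im["R"]
    o=-im["R"].T@im["t"]
    return o+r*((z-o[2])/r[:,2])[:,None]
def rectpose(im,u,v,z,tol=40):
    m=comp(im,u,v,tol)
    cs,_=cv2.findContours(m.astype(np.uint8),cv2.RETR_EXTERNAL,cv2.CHAIN_APPROX_NONE)
    c=max(cs,key=cv2.contourArea)[:,0]
    P=onplane(im,c,z)[:,:2].astype(np.float32)
    (cx,cy),s,a=cv2.minAreaRect(P*1000)
    return np.array([cx,cy])/1000,np.array(s),a
E
python3 - <<'E'
from h import *
d=pickle.load(open("im0.pkl","rb"));im=d["top"];X=cloud(im)
print("s14",rectpose(im,356,258,.014)); print("s10",rectpose(im,412,261,.010))
print("s7",rectpose(im,362,208,.007)); print("s21",rectpose(im,420,206,.021))
print("jig",rectpose(im,195,190,.012,60))
si=d["side"]
for n,u,v,z in(("s14",313,300,.014),("s10",325,345,.010)): print("side",n,rectpose(si,u,v,z))
# pad
g=cv2.cvtColor(im["pixels"],cv2.COLOR_BGR2GRAY)
m=comp(im,205,214,40);q=np.argwhere(m)[:,::-1];print("pad",m.sum(),onplane(im,q.mean(0),.018)[0].round(4))
# bar mask: everything bright near
mb=(g>120);n_,L,st,ce=cv2.connectedComponentsWithStats(mb.astype(np.uint8))
l=L[250,305] or L[240,307];print(st[l])
m=L==l
q=np.argwhere(m)[:,::-1]
P=X[m];lo=P[P[:,2]<.016];print("bar lo mean",np.nanmean(lo,0),"hi",np.nanmean(P[P[:,2]>.03],0),np.nanmax(P[:,2]))
for bx in((295,205,328,232),(284,272,318,302)):
    s=(q[:,0]>bx[0])&(q[:,0]<bx[2])&(q[:,1]>bx[1])&(q[:,1]<bx[3])
    c,r=cv2.minEnclosingCircle(q[s].astype(np.float32)); 
    hole=~m; sub=np.zeros_like(m);
    n2,L2,s2,c2=cv2.connectedComponentsWithStats((~m[bx[1]:bx[3],bx[0]:bx[2]]).astype(np.uint8),connectivity=4)
    # hole = component not touching border
    for k in range(1,n2):
        if s2[k,0]>0 and s2[k,1]>0 and s2[k,0]+s2[k,2]<bx[2]-bx[0] and s2[k,1]+s2[k,3]<bx[3]-bx[1] and s2[k,4]>50:
            uv=c2[k]+bx[:2];print("hole",uv.round(1),s2[k,4],onplane(im,uv,.004)[0].round(4))
# hooks from depth
for nm,sl in(("far",(slice(148,182),slice(190,222))),("near",(slice(245,278),slice(190,222)))):
    Q=X[sl].reshape(-1,3);Q=Q[(Q[:,2]>.03)];print(nm,len(Q),np.nanmean(Q,0).round(4),np.nanmin(Q,0).round(4),np.nanmax(Q,0).round(4))
for nm,sl in(("brown",(slice(225,255),slice(380,412))),("clear",(slice(138,165),slice(322,348)))):
    Q=X[sl].reshape(-1,3);Q=Q[(Q[:,2]>.045)];print(nm,len(Q),np.nanmean(Q,0).round(4),np.nanmax(Q,0).round(4))
Q=X[195:310,50:165].reshape(-1,3);Q=Q[Q[:,2]>.03];print("box",np.nanpercentile(Q,[1,99],0).round(3))
Q=X[0:190,0:345].reshape(-1,3);Q=Q[Q[:,2]>.08]
for a in np.arange(.08,.8,.1):
    s=Q[(Q[:,2]>a)&(Q[:,2]<a+.1)]
    if len(s):print(round(a,2),len(s),s.min(0).round(2),s.max(0).round(2))
E
```

```text
s14 (array([ 0.46510336, -0.29566888]), array([37.94186783, 36.22219086]), 1.0037480592727661)
s10 (array([ 0.46153958, -0.39923517]), array([38.10800934, 38.34374237]), 7.010079860687256)
s7 (array([ 0.55595288, -0.30510294]), array([38.21023178, 38.50730896]), 80.37792205810547)
s21 (array([ 0.56051361, -0.40900067]), array([38.19221115, 38.32004547]), 17.180465698242188)
jig (array([ 0.54750372, -0.01179395]), array([228.21124268,  68.14913177]), 1.0242350101470947)
side s14 (array([ 0.46415213, -0.297724  ]), array([39.21691513, 40.85758591]), 1.9766889810562134)
side s10 (array([ 0.46072412, -0.40083698]), array([39.1145401, 39.2887001]), 6.826303958892822)
pad 510 [ 0.5469 -0.0119  0.018 ]
[289 207  34  92 958]
bar lo mean [ 0.47965587 -0.19425144  0.0065284 ] hi [ 0.4818128  -0.1946764   0.03623853] 0.04061810132309146
hole [310.8 218.5] 201 [ 0.5434 -0.2035  0.004 ]
hole [299.6 286.8] 202 [ 0.4187 -0.1856  0.004 ]
far 151 [ 0.6319 -0.0107  0.0603] [ 0.6158 -0.0172  0.0338] [ 0.6463 -0.0026  0.0768]
near 151 [ 0.4637 -0.0147  0.0607] [ 0.4505 -0.0222  0.0304] [ 0.4798 -0.0077  0.0749]
brown 159 [ 0.5088 -0.353   0.059 ] [ 0.5194 -0.3421  0.0641]
clear 160 [ 0.6623 -0.2419  0.0589] [ 0.6741 -0.2305  0.0642]
box [[0.382 0.062 0.035]
 [0.556 0.212 0.099]]
0.08 863 [ 0.57 -0.23  0.08] [0.78 0.31 0.18]
0.18 1221 [ 0.69 -0.23  0.18] [0.79 0.2  0.28]
0.28 1712 [ 0.69 -0.24  0.28] [0.78 0.17 0.38]
0.38 1906 [ 0.66 -0.22  0.38] [0.77 0.14 0.48]
0.48 380 [0.69 0.07 0.48] [0.7  0.08 0.52]
```

```bash
cat >> h.py <<'E'
from scipy.spatial.transform import Rotation as Ro
def quat(psi):
    a=np.radians(psi);y=np.array([np.cos(a),np.sin(a),0]);x=np.array([0,0,-1.]);z=np.cross(x,y)
    q=Ro.from_matrix(np.c_[x,y,z]).as_quat();return np.array([q[3],q[0],q[1],q[2]])
E
python3 - <<'E'
from h import *
from plant import robot
for p,s in (((.43,.0,.28),88),((.4646,-.2967,.12),91.5),((.4646,-.2967,.001),91.5),((.461,-.400,.001),97),((.547,-.012,.019),91.1),((.481,-.1945,.011),81.8)):
    q=robot.ik(p,quat(s));print(p,None if q is None else np.round(q,2))
robot.reach((.43,.0,.28),quat(88)); print(robot.current_time(),robot.current_ee_pos())
robot.gripper_to(.065,40); print(robot.current_time(),robot.current_grip_width())
robot.reach((.4646,-.2967,.12),quat(91.5)); print(robot.current_time(),robot.current_ee_pos(),robot.current_wrist_force())
d=pickle.load(open("im0.pkl","rb"))
for n in("wrist","side"):
    im=robot.get_image(n);cv2.imwrite(f"pics/{n}1.png",im["pixels"]);d[n]=im
pickle.dump(d,open("im1.pkl","wb"))
E
```

```text
(0.43, 0.0, 0.28) [ 0.04  0.43 -0.17  1.89  0.1   0.83  1.35]
(0.4646, -0.2967, 0.12) [ 0.82  0.88 -0.61  1.69  0.68  0.79  1.49]
(0.4646, -0.2967, 0.001) [ 0.75  1.07 -0.48  1.74  0.86  0.56  1.33]
(0.461, -0.4, 0.001) [ 0.94  1.14 -0.61  1.51  0.84  0.77  1.67]
(0.547, -0.012, 0.019) [ 0.12  1.01 -0.29  1.76  0.57  0.47  1.02]
(0.481, -0.1945, 0.011) [ 0.45  1.   -0.24  1.86  0.6   0.36  1.18]
2.2833 [0.43012271 0.00065665 0.27994851]
2.625 0.0650202555365121
3.9083 [ 0.46540314 -0.29552355  0.12064191] [ 0.72541682 -0.18604314  0.87266035]
```

View pics/wrist1.png

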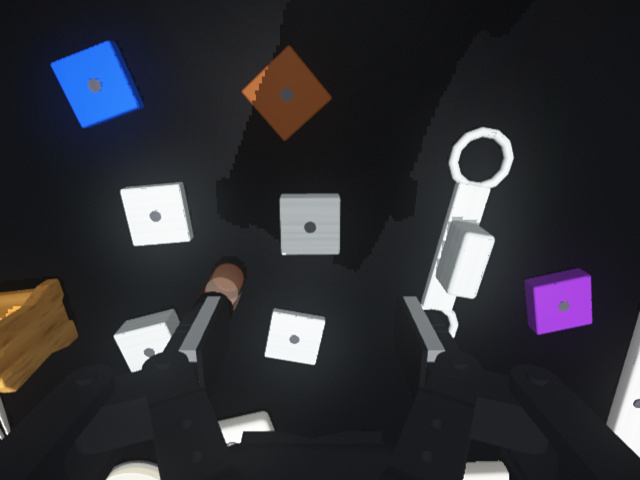

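Wrist view: the 14 mm plate is at (310,225), midway between the fingers. The 10 mm plate is at (155,214), and the brown vial at (224,284) is clear of the finger path. I'll check the wrist estimate before descending.

```bash
python3 - <<'E'
from h import *
d=pickle.load(open("im1.pkl","rb"));im=d["wrist"]
print("s14",rectpose(im,300,205,.014,60));print("s10",rectpose(im,140,200,.010,60))
E
python3 - <<'E'
from h import *
from plant import robot
print(robot.current_ee_pos(),robot.current_time(),robot.current_wrist_force())
print(proj(pickle.load(open("im1.pkl","rb"))["wrist"],robot.current_ee_pos()-np.array([0,0,.106])))
E
```

```text
s14 (array([ 0.46212357, -0.2977847 ]), array([41.69351578, 39.45642853]), 2.820138692855835)
s10 (array([ 0.45962393, -0.40111658]), array([39.58893204, 39.28011322]), 6.764615535736084)
[ 0.4654023  -0.2956184   0.12072356] 4.0083 [-0.27469314 -0.22373733  0.99339535]
[312.46791355 229.7277028 ]
```

```bash
python3 - <<'E'
from h import *
from plant import robot
def st(l): print(l,round(robot.current_time(),2),np.round(robot.current_ee_pos(),4),np.round(robot.current_wrist_force(),1),round(robot.current_grip_width(),4))
robot.servo_line((.464,-.297,.03),quat(91.8),.15); st("a")
robot.servo_line((.464,-.297,.001),None,.06); st("b")
robot.gripper_to(.03,50); st("c")
robot.servo_line((.464,-.297,.09),None,.12); st("d")
im=robot.get_image("side");cv2.imwrite("pics/side2.png",im["pixels"][150:400,200:500])
im=robot.get_image("wrist");cv2.imwrite("pics/wrist2.png",im["pixels"]);pickle.dump(im,open("w2.pkl","wb"))
E
```

```text
a 4.76 [ 0.4644 -0.2971  0.0308] [ 0.4 -0.2  0.5] 0.0651
b 5.39 [ 0.464  -0.297   0.0009] [-0.  -0.   0.3] 0.0653
c 5.77 [ 0.4641 -0.2972  0.0016] [-0.9  1.3  7.2] 0.0388
d 6.66 [ 0.4637 -0.2968  0.0895] [-0.2  0.1 -2.3] 0.0384
```

View pics/wrist2.png

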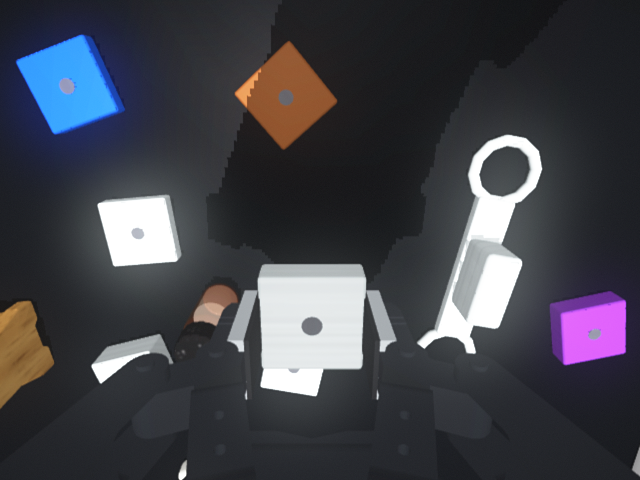

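View pics/side2.png

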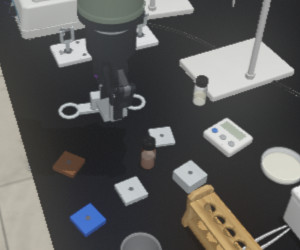

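Wrist view: the 14 mm plate is held at (312,325), level and square between the pads. It weighs 2.3 N against 1.8 expected. I'll check its offset in the hand and look at the jig closely from above.

```bash
python3 - <<'E'
from h import *
im=pickle.load(open("w2.pkl","rb"))
print(rectpose(im,290,300,.102,50))
uv=onplane(im,(312,326),.102);print(uv)
E
python3 - <<'E'
from h import *
from plant import robot
def st(l): print(l,round(robot.current_time(),2),np.round(robot.current_ee_pos(),4),np.round(robot.current_wrist_force(),1),round(robot.current_grip_width(),4))
robot.servo_line((.464,-.297,.15),None,.2)
robot.reach((.547,-.012,.15),quat(91.1)); st("a")
robot.sleep(.1)
for n in ("wrist","side","top"):
    im=robot.get_image(n);cv2.imwrite(f"pics/{n}3.png",im["pixels"]);pickle.dump(im,open(f"{n}3.pkl","wb"))
st("b")
E
```

```text
(array([ 0.4687428, -0.2975343]), array([53.2954483 , 39.85937119]), 0.9753636717796326)
[[ 0.46342151 -0.29746939  0.102     ]]
a 8.35 [ 0.5468 -0.0136  0.1497] [-0.2  0.1 -2.4] 0.0385
b 8.6 [ 0.547  -0.0129  0.15  ] [ 0.6 -0.3 -1.7] 0.0388
```

View pics/wrist3.png

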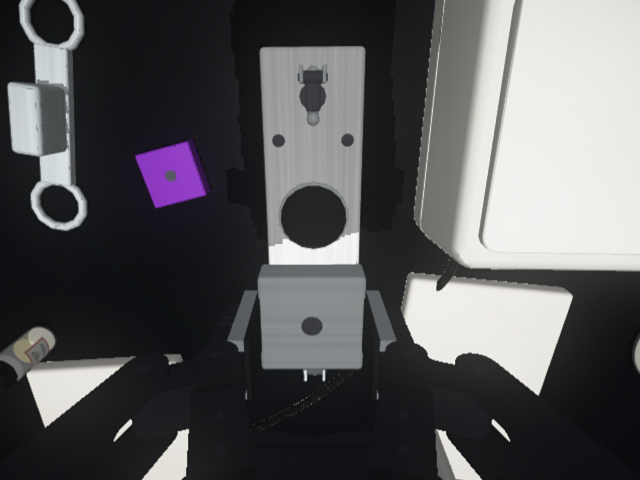

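View pics/side3.png

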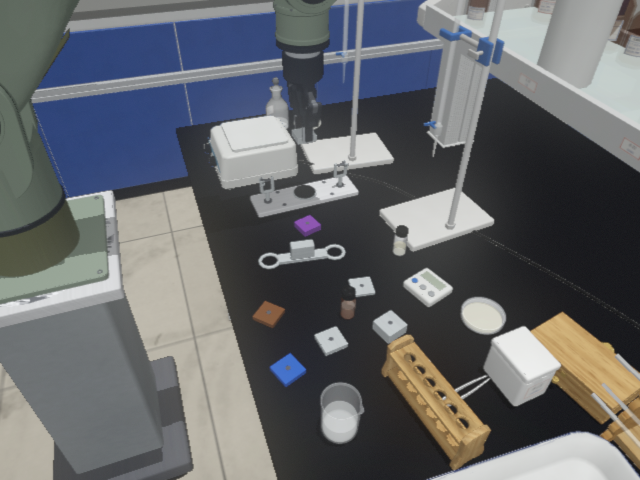

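```bash
python3 - <<'E'
from h import *
im=pickle.load(open("wrist3.pkl","rb"))
m=comp(im,314,216,30);q=np.argwhere(m)[:,::-1];print(m.sum(),q.min(0),q.max(0))
c,ax,a=cv2.fitEllipse(cv2.convexHull(q.astype(np.int32)));print("pad wrist",c,onplane(im,c,.018)[0].round(4))
print("nose near",onplane(im,(313,118),.071)[0].round(4))
print("jig edges",onplane(im,[(263,180),(365,180)],.012).round(4),onplane(im,[(261,47),(365,47)],.012).round(4))
s=pickle.load(open("side3.pkl","rb"));X=cloud(s)
m=comp(s,305,191,30);q=np.argwhere(m)[:,::-1];print(m.sum(),q.min(0),q.max(0))
c,ax,a=cv2.fitEllipse(cv2.convexHull(q.astype(np.int32)));print("pad side",c,onplane(s,c,.018)[0].round(4))
p=s["pixels"][150:225,235:375];cv2.imwrite("pics/sj.png",cv2.resize(p,None,fx=5.5,fy=5.5,interpolation=2))
print("box",np.nanmax(cloud(pickle.load(open("im0.pkl","rb"))["top"])[195:310,50:165,2]))
E
```

```text
3142 [281 186] [345 247]
pad wrist (313.0476989746094, 216.4994659423828) [ 0.5451 -0.0134  0.018 ]
nose near [ 0.4741 -0.0149  0.071 ]
jig edges [[ 0.52   -0.0499  0.012 ]
 [ 0.5188  0.0237  0.012 ]] [[ 0.4324 -0.0493  0.012 ]
 [ 0.4313  0.0185  0.012 ]]
993 [274 144] [332 197]
pad side (302.4833984375, 170.332275390625) [0.5682 0.0652 0.018 ]
box 0.10108678602494543
```

View pics/sj.png

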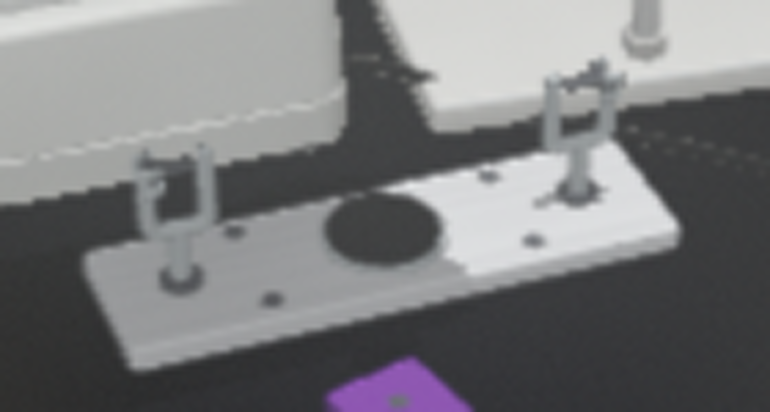

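```bash
python3 - <<'E'
from h import *
s=pickle.load(open("side3.pkl","rb"))
print("pad side",onplane(s,(304.8-.4,191.8-.4),.018)[0].round(4))
from plant import robot
def st(l): print(l,round(robot.current_time(),2),np.round(robot.current_ee_pos(),4),np.round(robot.current_wrist_force(),1),round(robot.current_grip_width(),4))
P=(.546,-.0128)
robot.servo_line((*P,.04),quat(91.1),.15); st("a")
robot.servo_line((*P,.0198),None,.04); st("b")
robot.gripper_to(.055); st("c")
robot.servo_line((*P,.10),None,.15); st("d")
im=robot.get_image("wrist");cv2.imwrite("pics/w4.png",im["pixels"]);pickle.dump(im,open("w4.pkl","wb"))
im=robot.get_image("side");cv2.imwrite("pics/s4.png",cv2.resize(im["pixels"][140:235,235:375],None,fx=5,fy=5))
E
```

```text
pad side [ 0.546  -0.0149  0.018 ]
a 9.48 [ 0.5464 -0.0128  0.0408] [-0.  -0.7 -0.7] 0.0384
b 10.14 [ 0.5457 -0.0128  0.0196] [-2.3 -0.3  1.8] 0.0387
c 10.45 [ 0.5461 -0.0128  0.0197] [ 0.1 -0.9 -0.3] 0.0548
d 11.13 [ 0.5457 -0.0128  0.0994] [-0.5  0.1 -0. ] 0.0546
```

View pics/w4.png

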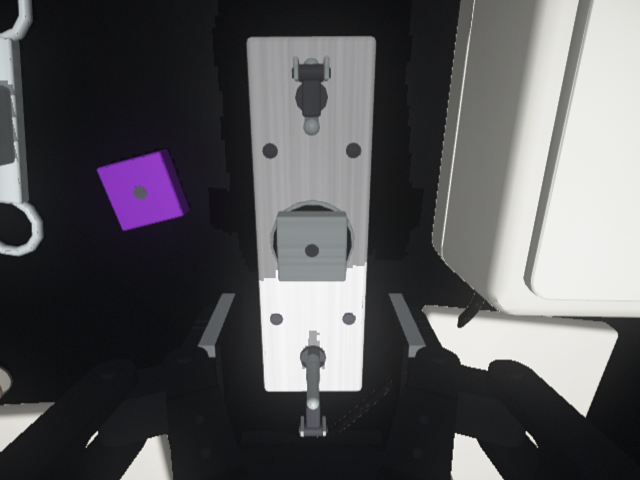

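View pics/s4.png

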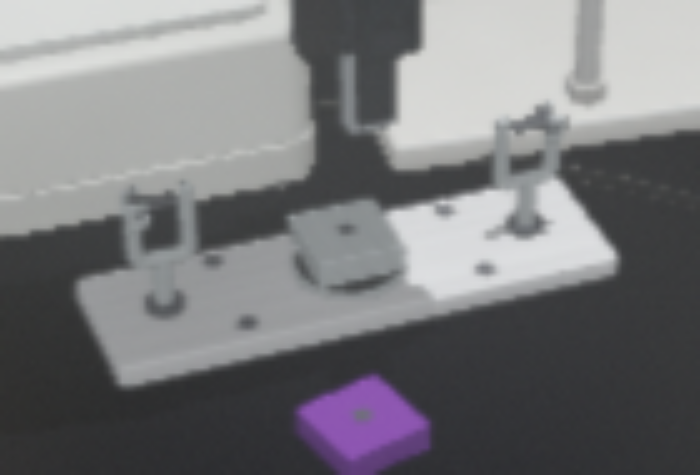

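The 14 mm plate lies flat on the disc, hole at (311,250), with the pad rim showing at left and right. I'll check centring against the four base bolts and the hook noses, which also gives a refined jig pose.

```bash
python3 - <<'E'
from h import *
im=pickle.load(open("w4.pkl","rb"))
B=onplane(im,[(270,150),(354,150),(276,319),(349,318)],.012);print(B.round(4),"centre",B.mean(0).round(4))
print("plate hole",onplane(im,(311.5,250.5),.032).round(4))
e=(B[2:].mean(0)-B[:2].mean(0));print("yaw",np.degrees(np.arctan2(e[1],e[0])))
e=(B[1]-B[0]+B[3]-B[2]);print("yaw2",np.degrees(np.arctan2(e[1],e[0]))-90)
print("noses",onplane(im,[(311.5,126),(312.5,404)],.0715).round(4))
cv2.imwrite("pics/w4c.png",cv2.resize(im["pixels"][40:180,240:390],None,fx=4,fy=4,interpolation=2))
E
```

```text
[[ 0.4915 -0.0386  0.012 ]
 [ 0.4906  0.01    0.012 ]
 [ 0.6026 -0.0362  0.012 ]
 [ 0.6009  0.0124  0.012 ]] centre [ 0.5464 -0.0131  0.012 ]
plate hole [[ 0.5456 -0.0136  0.032 ]]
yaw 1.273506479757536
yaw2 1.5154940866977427
noses [[ 0.4742 -0.015   0.0715]
 [ 0.6184 -0.0117  0.0715]]
```

View pics/w4c.png

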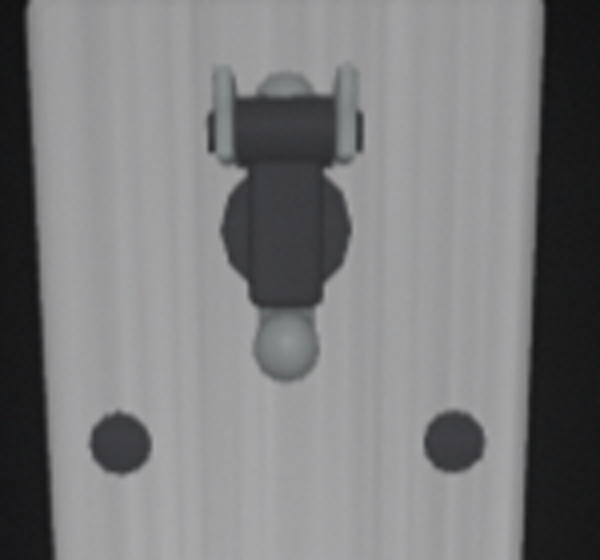

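Jig centre is (0.5463,-0.0132), yaw about 1.3°, and nose spacing is 144 mm (143 nominal). The 14 mm plate is off by less than 1 mm. Next, the 10 mm plate.

```bash
python3 - <<'E'
from h import *
from plant import robot
def st(l): print(l,round(robot.current_time(),2),np.round(robot.current_ee_pos(),4),np.round(robot.current_wrist_force(),1),round(robot.current_grip_width(),4))
robot.servo_line((.5463,-.0131,.15),None,.2)
robot.reach((.4606,-.4004,.12),quat(97)); st("a")
robot.gripper_to(.062,50)
robot.servo_line((.4606,-.4004,.03),quat(97),.15)
robot.servo_line((.4606,-.4004,.0025),None,.06); st("b")
robot.gripper_to(.03,50); st("c")
robot.servo_line((.4606,-.4004,.12),None,.15); st("d")
im=robot.get_image("wrist");cv2.imwrite("pics/w5.png",im["pixels"]);pickle.dump(im,open("w5.pkl","wb"))
E
```

```text
a 13.11 [ 0.4616 -0.399   0.12  ] [ 0.6 -0.   0.2] 0.0549
b 14.71 [ 0.4606 -0.4004  0.0024] [ 0.5 -0.4  0.8] 0.0623
c 15.06 [ 0.4607 -0.4005  0.0032] [-1.4  1.6  8.4] 0.0383
d 15.99 [ 0.4603 -0.4001  0.1192] [ 0.3  0.7 -1.1] 0.0378
```

View pics/w5.png

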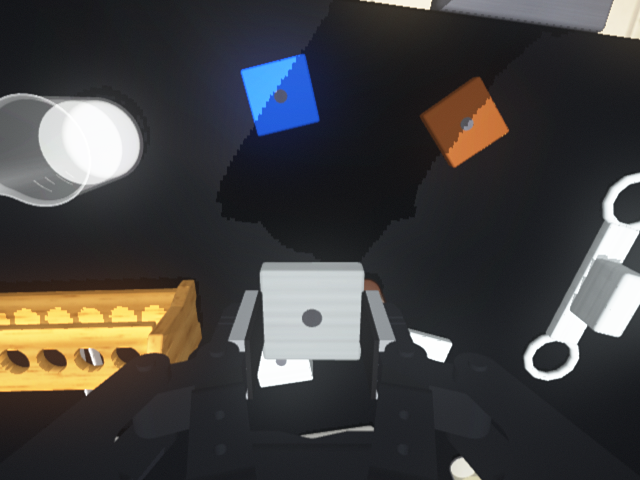

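The 10 mm plate is held square at (312,318), level.

```bash
python3 - <<'E'
from h import *
from plant import robot
def st(l): print(l,round(robot.current_time(),2),np.round(robot.current_ee_pos(),4),np.round(robot.current_wrist_force(),1),round(robot.current_grip_width(),4))
P=(.5463,-.0131)
robot.servo_line((.4606,-.4004,.15),None,.2)
robot.reach((*P,.15),quat(91.3)); st("a")
robot.servo_line((*P,.06),quat(91.3),.15)
robot.servo_line((*P,.0352),None,.04); st("b")
robot.gripper_to(.055); st("c")
robot.servo_line((*P,.11),None,.15); st("d")
for n in("wrist","side","top"):
    im=robot.get_image(n);pickle.dump(im,open(n[0]+"6.pkl","wb"));cv2.imwrite(f"pics/{n}6.png",im["pixels"])
    if n=="side":cv2.imwrite("pics/s6.png",cv2.resize(im["pixels"][140:235,235:375],None,fx=5,fy=5))
E
```

```text
a 17.82 [ 0.5463 -0.0144  0.1499] [-0.6 -0.2 -0.1] 0.0378
b 19.33 [ 0.546  -0.0131  0.0352] [-3.2 -0.5  6.1] 0.0383
c 19.64 [ 0.5463 -0.0131  0.0351] [-0.5  0.3  0.7] 0.0551
d 20.29 [ 0.546  -0.0131  0.1094] [ 0.5  0.5 -0.1] 0.0555
```

View pics/wrist6.png

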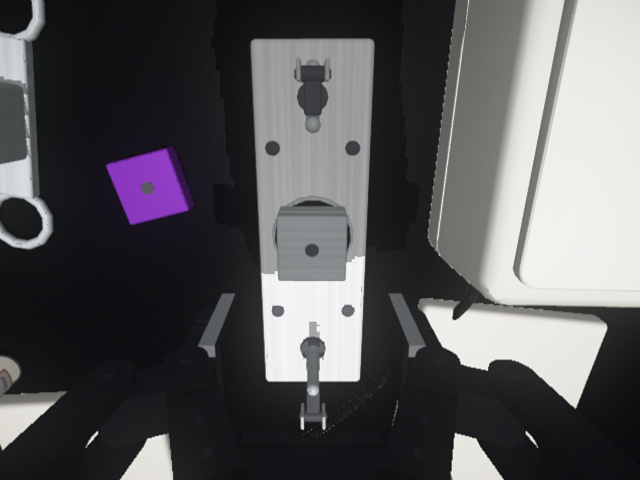

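View pics/s6.png

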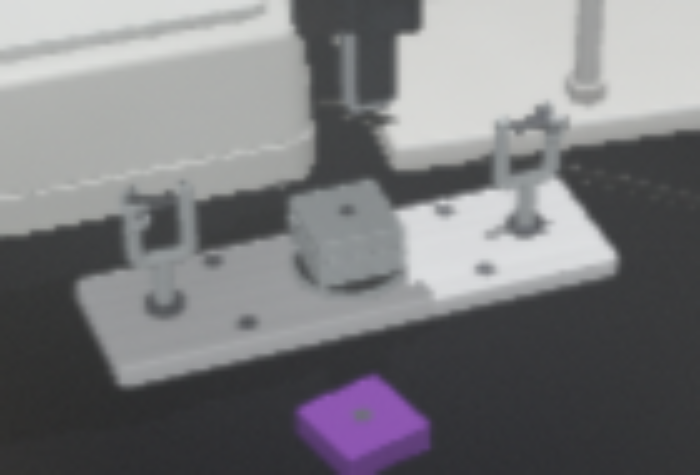

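Both plates sit flush and flat on the pad, hole at (312,250). Next the bar: hover and measure it with the wrist camera.

```bash
python3 - <<'E'
from h import *
from plant import robot
def st(l): print(l,round(robot.current_time(),2),np.round(robot.current_ee_pos(),4),np.round(robot.current_wrist_force(),1),round(robot.current_grip_width(),4))
robot.servo_line((.5463,-.0131,.16),None,.2)
robot.reach((.481,-.1955,.16),quat(81.8)); robot.sleep(.15); st("a")
for n in("wrist","side","top"):
    im=robot.get_image(n);pickle.dump(im,open(n[0]+"7.pkl","wb"));cv2.imwrite(f"pics/{n}7.png",im["pixels"])
st("b")
E
```

```text
a 21.78 [ 0.4814 -0.1944  0.1597] [-0.4 -1.   0.5] 0.055
b 21.93 [ 0.4812 -0.1949  0.1599] [-1.1 -0.4  0.2] 0.0553
```

View pics/wrist7.png

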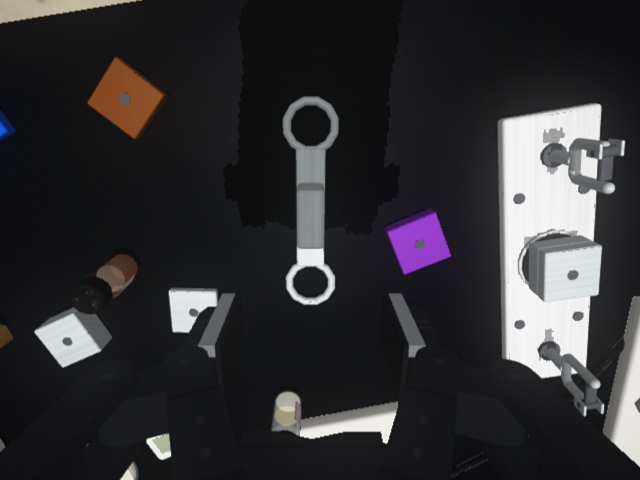

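View pics/top7.png

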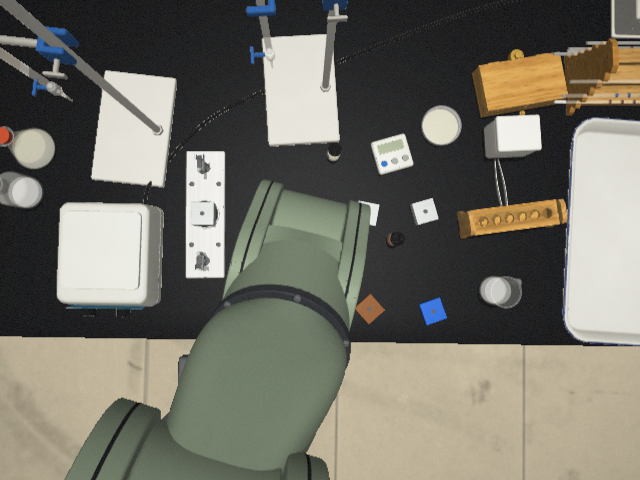

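```bash
cat >> h.py <<'E'
def holes(im,bxs,z,thr):
    g=cv2.cvtColor(im["pixels"],cv2.COLOR_BGR2GRAY);out=[]
    for x0,y0,x1,y1 in bxs:
        n,L,s,c=cv2.connectedComponentsWithStats((g[y0:y1,x0:x1]<thr).astype(np.uint8),connectivity=4)
        k=L[(y1-y0)//2,(x1-x0)//2]
        P=onplane(im,np.argwhere(L==k)[:,::-1]+[x0,y0],z)[:,:2]
        out.append((P.mean(0),s[k,4],1000*np.ptp(P,axis=0)))
    return out
E
python3 - <<'E'
from h import *
im=pickle.load(open("w7.pkl","rb"))
h=holes(im,[(275,90,345,160),(275,250,345,315)],.004,70)
for a in h: print(a)
a,b=h[0][0],h[1][0];print((a+b)/2,np.linalg.norm(b-a),np.degrees(np.arctan2(*(b-a)[::-1])))
s=pickle.load(open("s7.pkl","rb"));cv2.imwrite("pics/s7.png",cv2.resize(s["pixels"][225:285,245:360],None,fx=6,fy=6,interpolation=2))
E
```

```text
(array([ 0.41715815, -0.18696956]), np.int32(1299), array([29.30004218, 29.50478074]))
(array([ 0.54247916, -0.20525842]), np.int32(830), array([27.66658468, 28.91615237]))
[ 0.47981865 -0.19611399] 0.12664848251498478 -8.302911777878757
```

View pics/s7.png

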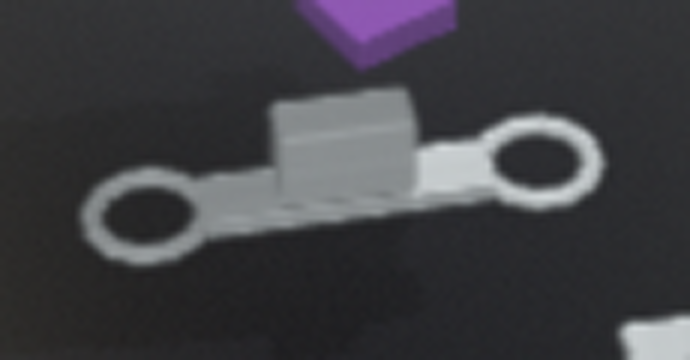

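The bar yaw is -8.3° and the ring spacing 126.6 mm (126 nominal). The wrist-to-top difference between bar and jig agrees to 0.7 mm. Grasping the block.

```bash
python3 - <<'E'
from h import *
from plant import robot
def st(l): print(l,round(robot.current_time(),2),np.round(robot.current_ee_pos(),4),np.round(robot.current_wrist_force(),1),round(robot.current_grip_width(),4))
B=(.4807,-.1955)
robot.servo_line((*B,.06),quat(81.7),.15)
robot.servo_line((*B,.0125),None,.06); st("b")
robot.gripper_to(.01,90); st("c")
robot.servo_line((*B,.06),None,.1); st("d")
robot.servo_line((*B,.17),None,.2)
robot.reach((.5463,-.0131,.17),quat(91.3)); robot.sleep(.1)
robot.servo_line((.5463,-.0131,.112),quat(91.3),.1); robot.sleep(.2);st("e")
for n in("wrist","side"):
    im=robot.get_image(n);pickle.dump(im,open(n[0]+"8.pkl","wb"));cv2.imwrite(f"pics/{n}8.png",im["pixels"])
    if n=="side":cv2.imwrite("pics/s8.png",cv2.resize(im["pixels"][120:235,235:375],None,fx=5,fy=5,interpolation=2))
E
```

```text
b 23.69 [ 0.4808 -0.1956  0.0127] [-0.6 -0.1  0.1] 0.0549
c 24.12 [ 0.4808 -0.1955  0.013 ] [-1.9  1.3 10.5] 0.0184
d 24.75 [ 0.4805 -0.1955  0.0597] [-0.9  0.5 -4.5] 0.0182
e 27.28 [ 0.5465 -0.0132  0.1125] [-0.4 -0.1 -4. ] 0.0184
```

View pics/wrist8.png

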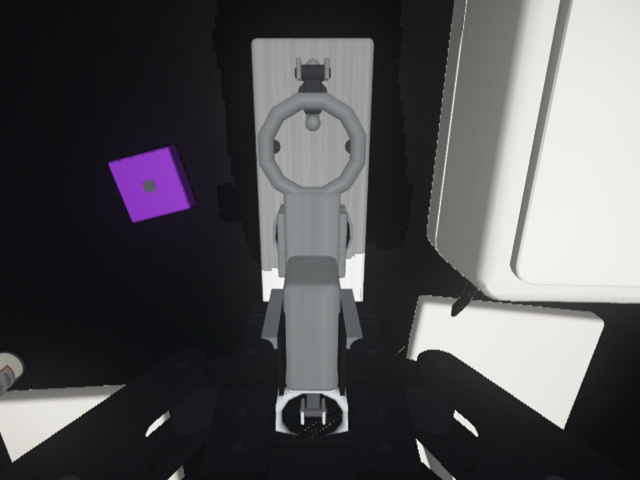

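View pics/s8.png

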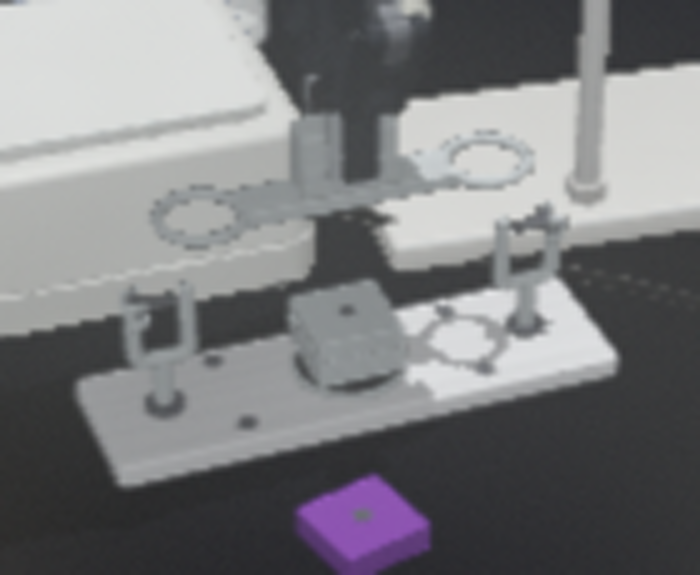

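```bash
python3 - <<'E'
from h import *
im=pickle.load(open("w8.pkl","rb"));z=.1035
g=cv2.cvtColor(im["pixels"],cv2.COLOR_BGR2GRAY)
# near ring outer: left 258,right 366, top 93, bottom ~? ; use outer contour points: left/right extremes and outermost top
print("outer top",onplane(im,(312,93),z+.001).round(4),"L/R",onplane(im,[(258.5,147),(366,147)],z).round(4))
print("hole top/bottom",onplane(im,[(312,107),(312,184)],z).round(4))
print("far ring hole L/R",onplane(im,[(283,412),(342,412)],z).round(4),"bottom outer",onplane(im,(312,437),z).round(4))
print("noses/near",onplane(im,(313,122),.0715).round(4))
s=pickle.load(open("s8.pkl","rb"))
uv=np.array([(198,217),(486,160)])/5+[235,120]-.4
print("side rings",onplane(s,uv,z).round(4))
X=cloud(s);
for (u,v) in ((150,215),(245,217),(438,160),(530,160)):
    u2,v2=int(u/5+235),int(v/5+120); print(np.nanmedian(X[v2-1:v2+2,u2-1:u2+2].reshape(-1,3),0).round(4))
cv2.imwrite("pics/s8b.png",cv2.resize(s["pixels"][135:180,255:350],None,fx=8,fy=8,interpolation=2))
cv2.imwrite("pics/w8b.png",cv2.resize(im["pixels"][80:200,245:380],None,fx=5,fy=5,interpolation=2))
E
```

```text
outer top [[ 0.4623 -0.0157  0.1045]] L/R [[ 0.4822 -0.0356  0.1035]
 [ 0.4813  0.0053  0.1035]]
hole top/bottom [[ 0.4672 -0.0155  0.1035]
 [ 0.496  -0.0149  0.1035]]
far ring hole L/R [[ 0.6074 -0.0263  0.1035]
 [ 0.6067  0.002   0.1035]] bottom outer [[ 0.6224 -0.012   0.1035]]
noses/near [[ 0.4741 -0.0149  0.0715]]
side rings [[ 0.4826 -0.0137  0.1035]
 [ 0.6095 -0.011   0.1035]]
[ 0.4655 -0.009   0.1056]
[ 0.5001 -0.0247  0.1072]
[ 0.5863 -0.0133  0.1083]
[ 0.6262 -0.0203  0.1052]
```

View pics/w8b.png

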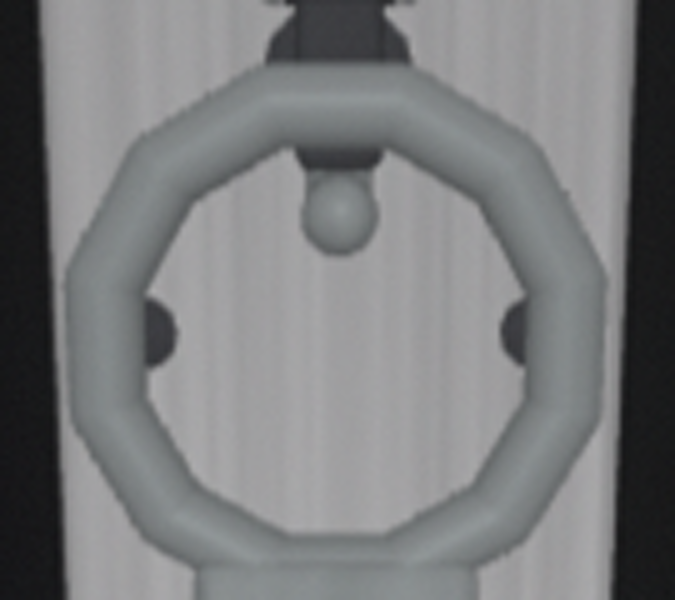

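View pics/s8b.png

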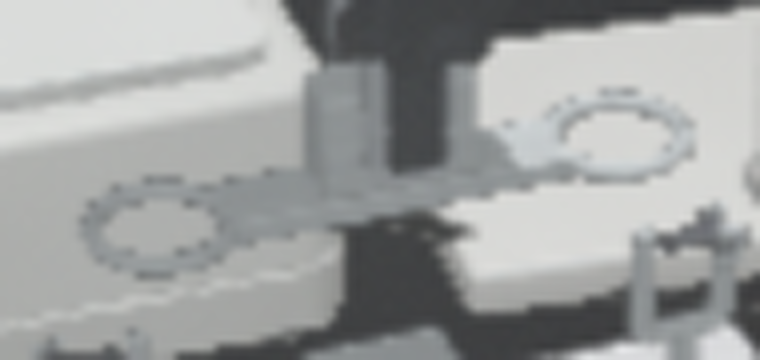

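The rings are over the hooks. The nose is inside the near ring at (313,122), and the side view shows the bar level. Wrist and side disagree by about 1.5 mm in x, so I'll descend until the rings are just above the noses and compare at nearly equal height.

```bash
python3 - <<'E'
from h import *
from plant import robot
def st(l): print(l,round(robot.current_time(),2),np.round(robot.current_ee_pos(),4),np.round(robot.current_wrist_force(),1),round(robot.current_grip_width(),4))
robot.servo_line((.5463,-.0131,.0900),quat(91.3),.06); robot.sleep(.2);st("e")
for n in("wrist","side"):
    im=robot.get_image(n);pickle.dump(im,open(n[0]+"9.pkl","wb"))
    if n=="side":cv2.imwrite("pics/s9.png",cv2.resize(im["pixels"][130:225,235:375],None,fx=5.5,fy=5.5,interpolation=2))
    else:
        cv2.imwrite("pics/w9.png",cv2.resize(im["pixels"][40:200,245:380],None,fx=3.7,fy=3.7,interpolation=2))
        cv2.imwrite("pics/w9b.png",cv2.resize(im["pixels"][380:460,250:380],None,fx=5,fy=5,interpolation=2))
E
```

```text
e 28.1 [ 0.5464 -0.0131  0.0903] [ 0.3  0.4 -4.8] 0.0183
```

View pics/w9.png

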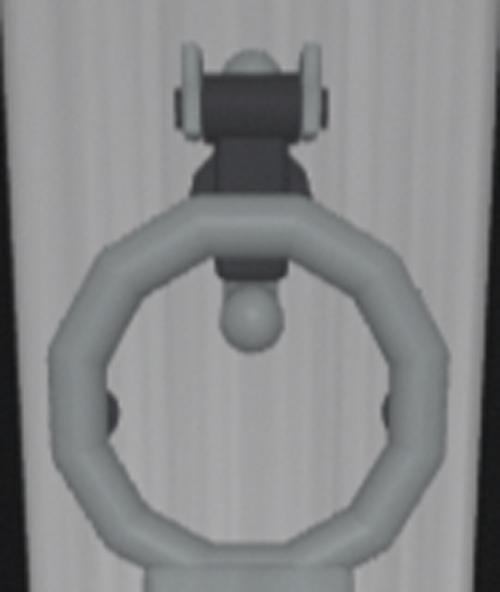

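View pics/s9.png

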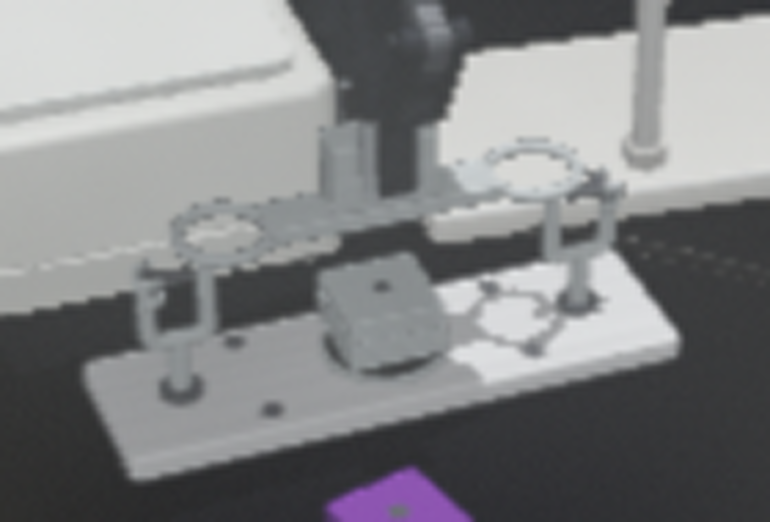

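View pics/w9b.png

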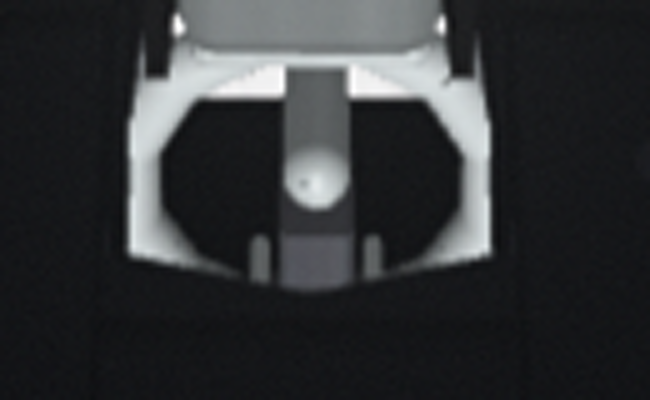

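```bash
python3 - <<'E'
from h import *
im=pickle.load(open("w9.pkl","rb"));zr=.0813;zn=.070
f=lambda u,v,z:onplane(im,(u,v),z)[0].round(4)
near=lambda x,y:(245+x/3.7-.4,40+y/3.7-.4)
far=lambda x,y:(250+x/5-.4,380+y/5-.4)
print("near outer",f(*near(250,195),zr),"inner",f(*near(250,250),zr),"hole bottom",f(*near(250,543),zr), "ring L/R corners centre",f(*near(250,412),zr))
print("near nose",f(*near(251,320),zn))
print("far ring centre",f(*far(312,178),zr),"hole inner edge top",f(*far(312,66),zr),"far nose",f(*far(317,180),zn))
o=-im["R"].T@im["t"];print("cam",o.round(4))
s=pickle.load(open("s9.pkl","rb"))
sd=lambda x,y:(235+x/5.5-.4,130+y/5.5-.4)
print("side rings",[onplane(s,sd(*p),zr)[0].round(4) for p in((219,234),(531,170))])
print("side nose tops",[onplane(s,sd(*p),.072)[0].round(4) for p in((205,268),(552,203))], "leg", [onplane(s,sd(*p),.066)[0].round(4) for p in((146,272),(607,190))])
E
```

```text
near outer [ 0.462  -0.0156  0.0813] inner [ 0.4671 -0.0155  0.0813] hole bottom [ 0.4968 -0.0148  0.0813] ring L/R corners centre [ 0.4831 -0.0151  0.0813]
near nose [ 0.4746 -0.0152  0.07  ]
far ring centre [ 0.6088 -0.0123  0.0813] hole inner edge top [ 0.5956 -0.0126  0.0813] far nose [ 0.6197 -0.0115  0.07  ]
cam [ 0.465  -0.0159  0.2337]
side rings [array([ 0.4819, -0.0136,  0.0813]), array([ 0.6087, -0.0105,  0.0813])]
side nose tops [array([ 0.474 , -0.0203,  0.072 ]), array([ 0.6134, -0.0217,  0.072 ])] leg [array([ 0.4543, -0.0069,  0.066 ]), array([ 0.6409, -0.0115,  0.066 ])]
```

Scene check: near nose at crop (251,320) sits centred in y inside its ring, and the far nose at (317,180) is inside too. At near-equal height the bar sits about 1.1 mm too far towards -x. I'll shift it +1.2 mm and press in stages, watching the force.

```bash
python3 - <<'E'
from h import *
from plant import robot
def st(l): 
    f=robot.current_wrist_force();print(l,round(robot.current_time(),2),np.round(robot.current_ee_pos(),4),np.round(f,1),np.round(robot.current_moment(),2),round(robot.current_grip_width(),4));return f
P=(.5475,-.0129)
robot.servo_line((*P,.0895),quat(91.3),.04); st("0")
for z in(.082,.076,.070,.064,.059,.0565,.0555):
    robot.servo_line((*P,z),None,.04); f=st(z)
    if abs(f[2])>40: break
im=robot.get_image("side");pickle.dump(im,open("s10.pkl","wb"));cv2.imwrite("pics/s10.png",cv2.resize(im["pixels"][130:225,235:375],None,fx=5.5,fy=5.5,interpolation=2))
E
```

```text
0 28.45 [ 0.5476 -0.0129  0.0895] [ 0.6 -0.8 -3.5] [-0.03  0.02  0.03] 0.0185
0.082 28.79 [ 0.5473 -0.0129  0.0817] [-0.6  0.6 -3.2] [0.02 0.03 0.01] 0.0183
0.076 29.09 [ 0.5476 -0.0129  0.076 ] [ 0.7 -0.1  0. ] [-0.01 -0.02 -0.02] 0.0182
0.07 29.39 [ 0.5475 -0.0129  0.0699] [ 0.2 -0.9 -1.9] [ 0.04 -0.13 -0.05] 0.0181
0.064 29.69 [ 0.5474 -0.0129  0.0638] [ 0.6  0.  -3.6] [ 0.03 -0.13 -0.02] 0.0185
0.059 29.97 [ 0.5471 -0.0129  0.0586] [ 0.  -0.1 -4.7] [ 0.02  0.03 -0.01] 0.0184
0.0565 30.22 [ 0.5474 -0.0129  0.0563] [-0.3  0.5 -4.4] [-0.03  0.05 -0.03] 0.0181
0.0555 30.47 [ 0.5475 -0.0129  0.0555] [-0.1  0.  -3.7] [-0.02  0.03  0.04] 0.0187
```

View pics/s10.png

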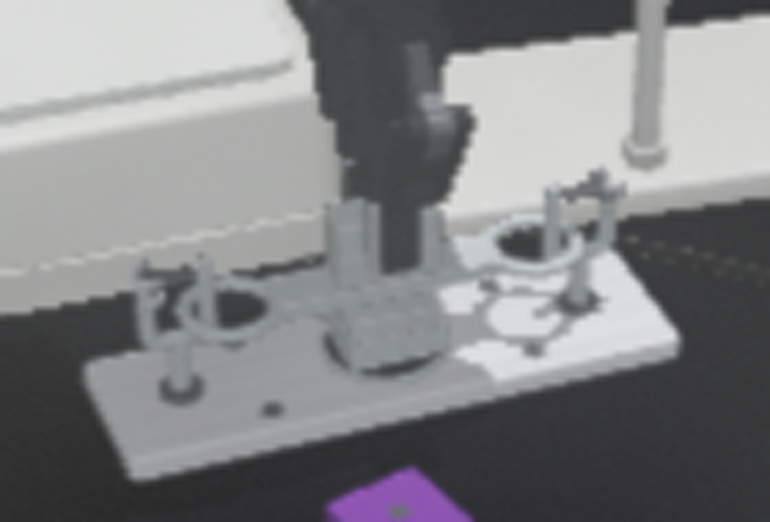

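The noses are through the rings and both gates look shut above the rods. The bar is about 1 mm above the stack, so I'll lower it to contact.

```bash
python3 - <<'E'
from h import *
from plant import robot
def st(l): 
    f=robot.current_wrist_force();print(l,round(robot.current_time(),2),np.round(robot.current_ee_pos(),4),np.round(f,1),round(robot.current_grip_width(),4));return f
P=(.5475,-.0129)
for z in(.055,.0546,.0542,.0538,.0534,.053):
    robot.servo_line((*P,z),None,.02); robot.sleep(.1);f=st(z)
    if f[2]>12: break
E
```

```text
0.055 30.87 [ 0.5475 -0.0129  0.055 ] [-0.   0.  -3.1] 0.0186
0.0546 31.22 [ 0.5476 -0.0129  0.055 ] [-1.7  0.   4.9] 0.0184
0.0542 31.57 [ 0.5476 -0.0129  0.0549] [-4.   0.5 14.4] 0.0184
```

Contact is firm at TCP 0.055, which puts the underside at 42 mm. Releasing.

```bash
python3 - <<'E'
from h import *
from plant import robot
def st(l): 
    f=robot.current_wrist_force();print(l,round(robot.current_time(),2),np.round(robot.current_ee_pos(),4),np.round(f,1),round(robot.current_grip_width(),4));return f
P=(.5475,-.0129)
robot.servo_line((*P,.0548),None,.02)
robot.gripper_to(.05); st("open")
robot.servo_line((*P,.16),None,.12); st("up")
im=robot.get_image("wrist");pickle.dump(im,open("w11.pkl","wb"));cv2.imwrite("pics/w11.png",im["pixels"])
robot.reach((.45,-.10,.26),quat(85));robot.sleep(.3);st("away")
for n in("side","top"):
    im=robot.get_image(n);pickle.dump(im,open(n[0]+"11.pkl","wb"))
    y,x=(130,235) if n=="side" else (140,150)
    cv2.imwrite(f"pics/{n}11.png",im["pixels"]);cv2.imwrite(f"pics/{n[0]}11.png",cv2.resize(im["pixels"][y:y+(95 if n=="side" else 145),x:x+(140 if n=="side" else 110)],None,fx=5.5 if n=="side" else 4,fy=5.5 if n=="side" else 4,interpolation=2))
E
```

```text
open 32.23 [ 0.5475 -0.0129  0.0548] [ 0.4 -0.1  0.3] 0.05
up 33.25 [ 0.5472 -0.0129  0.1594] [ 0.9  0.4 -0. ] 0.0501
away 34.3 [ 0.4501 -0.0996  0.2595] [ 0.1 -0.1  0.1] 0.05
```

View pics/w11.png

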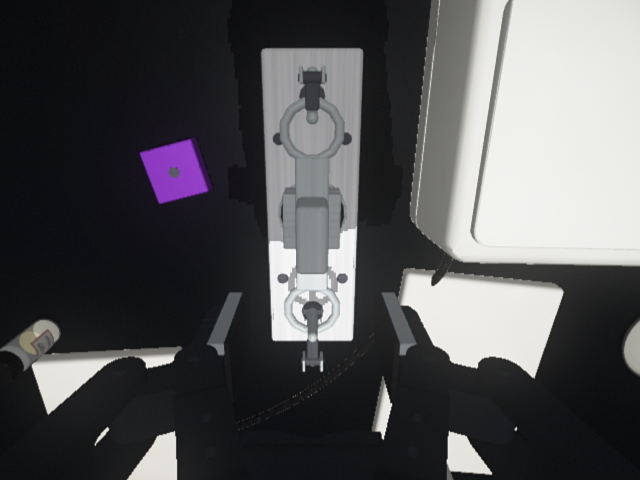

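View pics/s11.png

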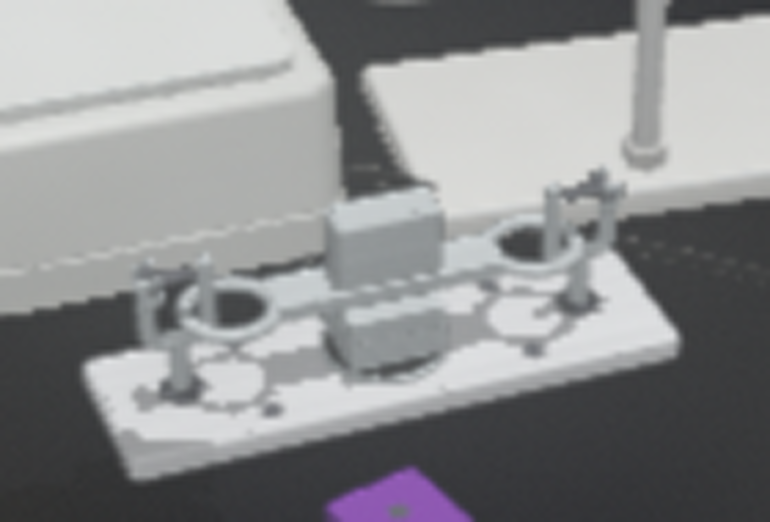

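View pics/side11.png

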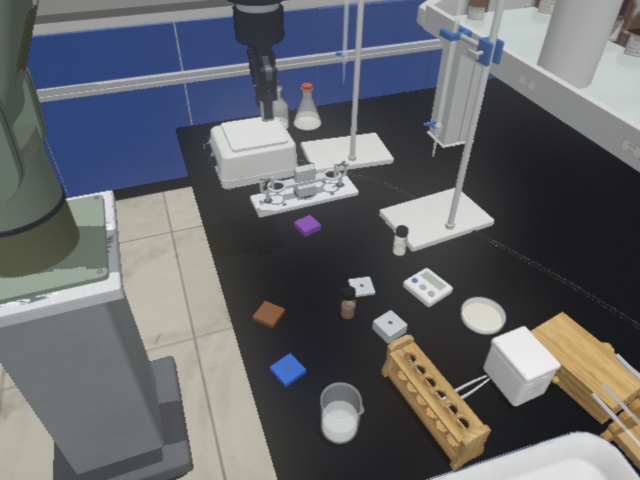

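View pics/t11.png

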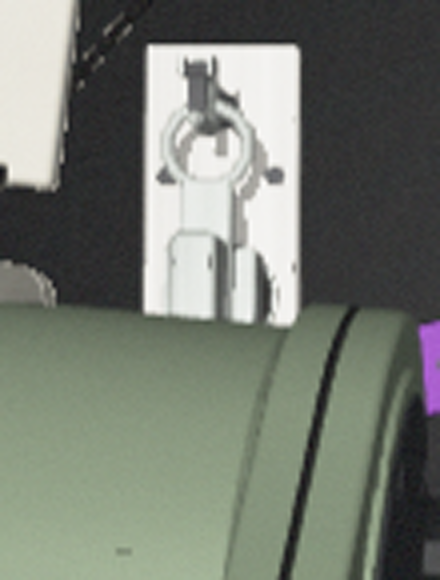

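```bash
python3 - <<'E'
from h import *
im=pickle.load(open("w11.pkl","rb"));p=im["pixels"]
a=cv2.resize(p[55:175,260:365],None,fx=3.6,fy=3.6,interpolation=2);b=cv2.resize(p[262:382,260:365],None,fx=3.6,fy=3.6,interpolation=2)
cv2.imwrite("pics/w11c.png",np.hstack([a,b]))
s=pickle.load(open("s11.pkl","rb"));X=cloud(s)
sd=lambda x,y:(int(235+x/5.5),int(130+y/5.5))
for nm,q in(("block top",(385,205)),("bar near",(300,292)),("bar far",(465,255))):
    u,v=sd(*q);print(nm,np.nanmedian(X[v-1:v+2,u-1:u+2].reshape(-1,3),0).round(4))
Xw=cloud(im);print("wrist block",np.nanmedian(Xw[205:235,305:320].reshape(-1,3),0).round(4),"bar",np.nanmedian(Xw[165:190,305:320].reshape(-1,3),0).round(4), np.nanmedian(Xw[277:287,305:320].reshape(-1,3),0).round(4))
E
```

```text
block top [ 0.5487 -0.0126  0.0785]
bar near [ 0.5115 -0.0165  0.0498]
bar far [ 0.5802 -0.0133  0.0497]
wrist block [ 0.5322 -0.0137  0.0796] bar [ 0.5121 -0.0141  0.0507] [ 0.5862 -0.0124  0.0508]
```

View pics/w11c.png

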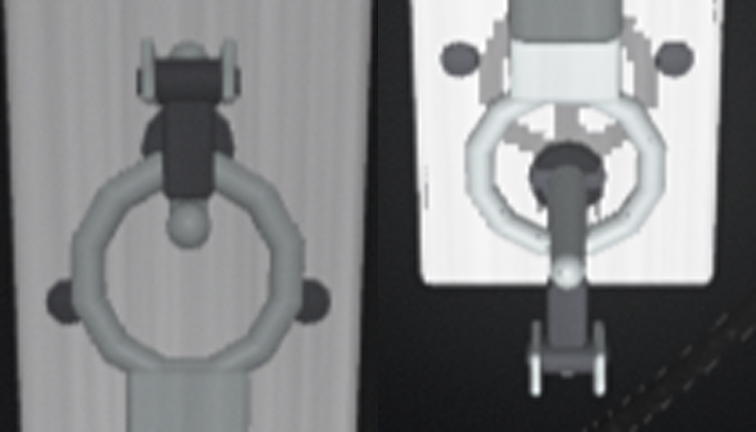

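Both gates lie level over the rods: near gate at left crop (188,150), far gate at right crop (567,310). The bar's top is at 49.7–50.8 mm at both ends (50 expected) and it is level. Both vials are standing, and the 7 and 21 mm plates are untouched. Handing in.

```bash
python3 - <<'E'
from plant import robot
print(robot.current_time(),robot.current_wrist_force(),robot.current_joint_vel())
robot.finish_job();print("handed in")
E
```

```text
34.4 [ 0.39513387 -0.23945796  0.21569682] [ 2.30537709e-03 -5.51936908e-03  1.44574686e-05  2.61796297e-04
 -3.29085559e-04 -1.02118927e-04  3.96455022e-04]
the job is handed in; nothing more can be done
handed in
```

The jig is loaded and I handed the job in at 34.4 s of the 72 s allowed; no verdict is reported. The 14 mm plate went on the rubber sample first and the 10 mm plate on top of it. I then pressed the weight bar down by its grip block until it met the stack with about 14 N, let go and moved the arm clear.

**Final checks**
- **Bar height:** its flat top measured 49.7–50.8 mm at both ends (50 expected), so it is level with its underside at about 42 mm.
- **Gates:** the close-up pictures show both gates level and shut over the rings.
- **Plates left out:** the 7 and 21 mm plates are where they were, far from the jig.
- **Vials:** both are standing.
- **Robot:** it touches nothing, and the wrist force is about zero.

**Disagreements:**
- The cameras differed by 1–2 mm throughout.
- Before pressing, the wrist camera put the bar about 1–2 mm too far toward −x, while the side camera showed it aligned. I shifted it +1.2 mm as a compromise, and both noses came up through the rings.
- I did not measure the bar's final x offset more closely than that. It should be within about 1–2 mm of centre.

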